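# Load the bottle carrier for a chromatography run

### The job

Load the bottle carrier for the next chromatography run: stand the two blue-capped bottles in its two widest holders, the amber bottle in the middle-sized one and the smaller beaker in the narrowest, each upright and fully down in its well. Set them down gently, without dropping or tipping anything over, and leave the white-capped bottle and the larger beaker where they stand.

Things in the scene. Friction and masses are not known exactly. Their poses are not given: they have to be found in the camera images.
- blue_bottle_1: Clear glass bottle with a blue screw cap and a paper label; 80 mm diameter, 151 mm high; the cap is 46 mm in diameter and fills the top 28 mm. Loose, stands upright. Origin: centre of its underside; z up along its axis.
- blue_bottle_2: The same kind of bottle as blue_bottle_1 (clear glass, blue cap, 80 x 151 mm, cap 46 mm in diameter, top 28 mm); the two are interchangeable. Loose, stands upright. Origin: centre of its underside; z up along its axis.
- amber_bottle: Brown (amber) bottle with a black screw cap; 66 mm diameter, 124 mm high; the cap is 38 mm in diameter and fills the top 22 mm. Loose, stands upright. Origin: centre of its underside; z up along its axis.
- small_beaker: The smaller of two clear glass beakers, empty; 46 mm in diameter at the rim, 42 to 45 mm below it, 56 mm high; may be gripped across its outside in the upper half. Loose, stands upright. Origin: centre of its underside; z up along its axis.
- white_bottle: Clear bottle with a white screw cap, 69 mm diameter, 131 mm high; does not belong in the carrier. Loose, stands upright. Origin: centre of its underside; z up along its axis.
- large_beaker: The larger of two clear glass beakers, empty; 56 mm in diameter, 72 mm high; does not belong in the carrier. Loose, stands upright. Origin: centre of its underside; z up along its axis.
- holder_wide_1: White 104 mm square block, 30 mm high, with a round well 94 mm wide, 24 mm deep (one of two alike, with the widest wells, for a blue-capped bottle). Four holders stand 2 x 2, 105 mm apart, in any arrangement in a low metal tray; all fixed. Origin: centre of its underside, 3 mm above the worktop, on the well's axis; z up, x, y along its sides. Well floor at z = 6 mm, top at 30 mm.
- holder_wide_2: White 104 mm square block, 30 mm high, with a round well 94 mm wide, 24 mm deep (the same as holder_wide_1). Four holders stand 2 x 2, 105 mm apart, in any arrangement in a low metal tray; all fixed. Origin: centre of its underside, 3 mm above the worktop, on the well's axis; z up, x, y along its sides. Well floor at z = 6 mm, top at 30 mm.
- holder_middle: White 104 mm square block, 30 mm high, with a round well 79 mm wide, 24 mm deep (the middle-sized well, for the amber bottle). Four holders stand 2 x 2, 105 mm apart, in any arrangement in a low metal tray; all fixed. Origin: centre of its underside, 3 mm above the worktop, on the well's axis; z up, x, y along its sides. Well floor at z = 6 mm, top at 30 mm.
- holder_narrow: White 104 mm square block, 30 mm high, with a round well 62 mm wide, 24 mm deep (the narrowest well, for the smaller beaker). Four holders stand 2 x 2, 105 mm apart, in any arrangement in a low metal tray; all fixed. Origin: centre of its underside, 3 mm above the worktop, on the well's axis; z up, x, y along its sides. Well floor at z = 6 mm, top at 30 mm.
Not all that is in view belongs to the job. What is shaped like the blue_bottle_1 but red is not meant.

How it is judged (in metres and radians):
At the end, for the whole second after the job is handed in: Blue-capped bottles one in each widest well, amber bottle in the middle well, smaller beaker in the narrowest: underside within 12 mm of the holder's in height and of the well axis, upright within 0.12 rad, at rest. White-capped bottle and larger beaker upright, within 20 mm of their start ((((horizontal distance between blue_bottle_1 and holder_wide_1 below 0.012 m and z of blue_bottle_1 in the frame of holder_wide_1 below 0.012 m) and (horizontal distance between blue_bottle_2 and holder_wide_2 below 0.012 m and z of blue_bottle_2 in the frame of holder_wide_2 below 0.012 m)) or ((horizontal distance between blue_bottle_1 and holder_wide_2 below 0.012 m and z of blue_bottle_1 in the frame of holder_wide_2 below 0.012 m) and (horizontal distance between blue_bottle_2 and holder_wide_1 below 0.012 m and z of blue_bottle_2 in the frame of holder_wide_1 below 0.012 m))) and horizontal distance between amber_bottle and holder_middle below 0.012 m and z of amber_bottle in the frame of holder_middle below 0.012 m and horizontal distance between small_beaker and holder_narrow below 0.012 m and z of small_beaker in the frame of holder_narrow below 0.012 m and angle between each of blue_bottle_1, blue_bottle_2, amber_bottle, small_beaker, white_bottle, large_beaker's own z axis and vertical below 0.12 rad and linear speed of each of blue_bottle_1, blue_bottle_2, amber_bottle, small_beaker, white_bottle, large_beaker below 0.02 m/s and distance of each of white_bottle, large_beaker from where it was at the start of the episode below 0.02 m); the robot touches nothing.
It fails at once if the white-capped bottle or the larger beaker was moved by more than 20 mm (distance of any of white_bottle, large_beaker from where it was at the start of the episode above 0.02 m).
It fails at once if a bottle or beaker was tipped by more than 0.5 rad (angle between any of blue_bottle_1, blue_bottle_2, amber_bottle, small_beaker, white_bottle, large_beaker's own z axis and vertical above 0.5 rad).
It fails at once if a bottle or the beaker was dropped (faster than 0.7 m/s out of the fingers, a fall of 25 mm) ((linear speed of blue_bottle_1 above 0.7 m/s and contact force between the fingers and blue_bottle_1 below 0.05 N) or (linear speed of blue_bottle_2 above 0.7 m/s and contact force between the fingers and blue_bottle_2 below 0.05 N) or (linear speed of amber_bottle above 0.7 m/s and contact force between the fingers and amber_bottle below 0.05 N) or (linear speed of small_beaker above 0.7 m/s and contact force between the fingers and small_beaker below 0.05 N)).
It also fails if it takes over 118 s, if anything falls off the work surface, if the arm or the gripper's body presses on something with over 40 N, if the wrist force passes 120 N, or if a joint passes its speed limit or range.

### The arm

A 6-joint arm with a two-finger parallel gripper is mounted at the origin on a cart in front of the work surface, level with it; the furniture and walls round the work are solid. World frame = base frame: x ahead of the robot, y to its left, z up, the work surface at z = 0. Lengths are in mm, angles in rad, forces in N, time in s.
With the tool pointing down it reaches from about 275 to 725 mm from the base axis. Payload 15.9 kg.
Tool frame: the origin (TCP) lies between the finger pads; the fingertips stand 14 mm ahead of it and the grasp point (between the pads) lies 5 mm behind it; z points along the fingers, y is the line along which they close (so a half turn about z gives the same grasp; the last joint's range is limited). The gripper opens to 85 mm and grips with 20 to 120 N. Pads are 22 mm wide; open, the fingers measure 114 mm over their backs; the gripper's body (76 mm by 85 mm) begins 54 mm behind the grasp point. The pads swing forward as they close: fully open they stand 13 mm farther back than shut.
Start: joints at [1.326, 0.213, -0.034, 1.323, 0, 1.571], TCP at [121.176, 485.079, 245.306] pointing down, gripper open.
Joint ranges: [-2.98, 2.98], [-0.74, 1.72], [-1.14, 1.35], [-2.1, 2.04], [-1.57, 1.44], [-3.14, 3.14]. Speed limits (rad/s): [1.89, 1.89, 2.39, 2.57, 3.14, 3.14].

### API

Orientations are given as a unit quaternion [x, y, z, w].
In Python, from workcell import env gives the robot as it stands. The module is installed in compiled form; this text tells all that it offers.
- The arm moves only by the tool move_arm, never from a script. Its argument "series" is text: rows parted by semicolons, each of 7 numbers parted by spaces: the closure, from -1 (fully open) to 1 (shut), then the shift along the tool's x, y, z each as a share of 150 mm, from -1 to 1, then the turn, a rotation vector about the tool's x, y, z each as a share of 1.5 rad, from -1 to 1. A call has 1 to 5 rows; each row is the pose to reach, as a shift and turn from the pose commanded when the call began, along the tool's axes at that moment; what a row does not reach only later rows make up. A row lasts 1/10 s, in which the tool goes at most 50 mm and 8.59 degrees, less where a joint would pass 70% of its speed; a pose out of reach is approached as far as the arm can. A call with a number of a shift or a turn outside -1 to 1 is refused whole. A call with a gripper value outside its range is refused whole. The fingers move at their own pace and stop on an object; "squeeze" is the grip in N (left out, the last holds). Time passes only in rows, so rows that repeat a pose let the fingers close. It gives the time, the measured TCP pose, the force, the opening and the grip force at its end, in the units of the state.
- env.observe(): the state, without advancing time (a new reading comes with each control period).
- env.snapshot(name): name is "scene" or "top" or "wrist"; returns (picture, depth): 384x512x3 uint8, red, green, blue; 384x512 float32, mm along the optical axis (not along the pixel's ray), 0 where there is no reading.
- env.camera_params(name): a dict with "fx", "fy", "cx", "cy" (pixels), "D" ([k1, k2, p1, p2, k3] as OpenCV has them; the pictures are not rectified), "T" (4x4, takes a point from camera to world coordinates). Camera axes: x right, y down, z forward; pixel columns grow to the right and rows downward; lengths in mm; the calibration is good to about 2 mm. A picture is of the moment at which its call begins: read the wrist's pose just before it. camera_params takes no time and is no camera call; for the wrist camera it gives the pose at the moment of the call.
- env.hand_in(): hands the job in; it is judged then, once.
The state is a dict: "t": time; "joints": joint angles; "joint_velocities": joint speeds; "tau": joint torques, N m; "tool_pos": TCP position; "tool_rot": TCP orientation; "ft_force": force on the tool from outside, world axes, zero at the start; "moment": the same for the moment, N m; "grip_width": opening from 0.0 (shut) to 1.0 (fully open); "grip_force": force on a finger pad.
Only numpy, scipy, OpenCV 4.12 (cv2) and the standard library are available. Lean on these libraries where they do the work, as an engineer would, in place of code of your own. Each camera call takes 0.05 s, during which the arm holds its last target. There are 200 camera calls.

## Working session

There is one attempt and no reset: what is moved stays moved. The work goes in short steps, Python scripts to look and compute and a tool call to move; the robot and the scene stay as the last step left them, time stands still between calls to the robot, and variables do not carry over. Pictures are saved under pics/ and viewed, at most 14 in all, crops included, and the job is handed in when it is done.

Besides the shell and the picture viewer there is one more tool, called after "Call:" as a command line: name --argument value ..., lists and objects as JSON in quotes. move_arm: Moves the arm, as the interface text tells. Its arguments: {"type":"object","properties":{"series":{"type":"string"},"squeeze":{"type":"number"}},"required":["series"]}

```bash
mkdir -p pics; cat > h.py <<'E'
import numpy as np, cv2
from workcell import env
def snap(n,f):
    p=env.camera_params(n); im,d=env.snapshot(n); cv2.imwrite('pics/'+f+'.png',im[:,:,::-1]); np.savez('pics/'+f+'.npz',im=im,d=d,T=p['T'],K=[p['fx'],p['fy'],p['cx'],p['cy']],D=p['D']); return im,d,p
def load(f):
    z=np.load('pics/'+f+'.npz'); return z['im'],z['d'],z['T'],z['K'],z['D']
def ray(f,uv):
    im,d,T,K,D=load(f); M=np.array([[K[0],0,K[2]],[0,K[1],K[3]],[0,0,1]])
    q=cv2.undistortPoints(np.array(uv,float).reshape(-1,1,2),M,D).reshape(-1,2)
    r=np.c_[q,np.ones(len(q))]@T[:3,:3].T
    return T[:3,3],r
def onplane(f,uv,z):
    o,r=ray(f,uv); return o+r*((z-o[2])/r[:,2])[:,None]
def cloud(f):
    im,d,T,K,D=load(f); v,u=np.mgrid[:384,:512]; o,r=ray(f,np.c_[u.ravel(),v.ravel()])
    P=o+r*d.ravel()[:,None]; P[d.ravel()==0]=np.nan; return P.reshape(384,512,3),im
E
python3 - <<'E'
from h import *
for n in('scene','top'):
    im,d,p=snap(n,n+'0'); print(n,p)
a=cv2.imread('pics/scene0.png');b=cv2.imread('pics/top0.png')
cv2.imwrite('pics/v1.png',cv2.resize(a,(800,600))); cv2.imwrite('pics/v2.png',cv2.resize(b,(800,600)))
print(env.observe())
E
```

```text
scene {'fx': 393.8253883738658, 'fy': 393.8253883738658, 'cx': 266.0974209867011, 'cy': 186.94302489321512, 'D': array([-0.08804792,  0.        ,  0.        ,  0.        ,  0.        ]), 'T': array([[ 7.19869103e-01, -4.28365748e-01,  5.46160472e-01,
        -2.74490671e+02],
       [-6.93860350e-01, -4.65198452e-01,  5.49680103e-01,
        -7.48885494e+02],
       [ 1.86088771e-02, -7.74656819e-01, -6.32108000e-01,
         9.03353269e+02],
       [ 0.00000000e+00,  0.00000000e+00,  0.00000000e+00,
         1.00000000e+00]])}
top {'fx': 354.4050288208794, 'fy': 354.4050288208794, 'cx': 253.34934673383293, 'cy': 193.55131138574245, 'D': array([0.03675107, 0.        , 0.        , 0.        , 0.        ]), 'T': array([[ 2.85221485e-02, -9.89127791e-01,  1.44266077e-01,
         3.20041529e+02],
       [-9.99588227e-01, -2.86768595e-02,  1.00734103e-03,
         6.69554291e+00],
       [ 3.14070900e-03, -1.44235403e-01, -9.89538420e-01,
         1.25749943e+03],
       [ 0.00000000e+00,  0.00000000e+00,  0.00000000e+00,
         1.00000000e+00]])}
{'t': 0.1, 'joints': array([ 1.32598294e+00,  2.13335863e-01, -3.49779623e-02,  1.32349954e+00,
        2.19698268e-05,  1.57080062e+00]), 'joint_velocities': array([-7.74261503e-04, -1.65992158e-03,  1.78111676e-03,  8.46449430e-05,
       -1.22972364e-04,  1.42259310e-04]), 'tau': array([-3.42128769e-04, -6.87248111e+01,  4.87805843e+01,  1.22405682e-02,
       -4.08197832e-05, -7.18975343e-06]), 'tool_pos': array([121.11158758, 484.81419775, 244.85848861]), 'tool_rot': array([ 1.22103365e-01,  9.92517259e-01, -5.03374259e-04, -7.29926004e-05]), 'ft_force': array([0.64275271, 0.72545159, 0.04808016]), 'moment': array([ 0.06105999, -0.03017438, -0.05512394]), 'grip_force': 0.0, 'grip_width': 0.997058345907693}
```

View pics/v1.png

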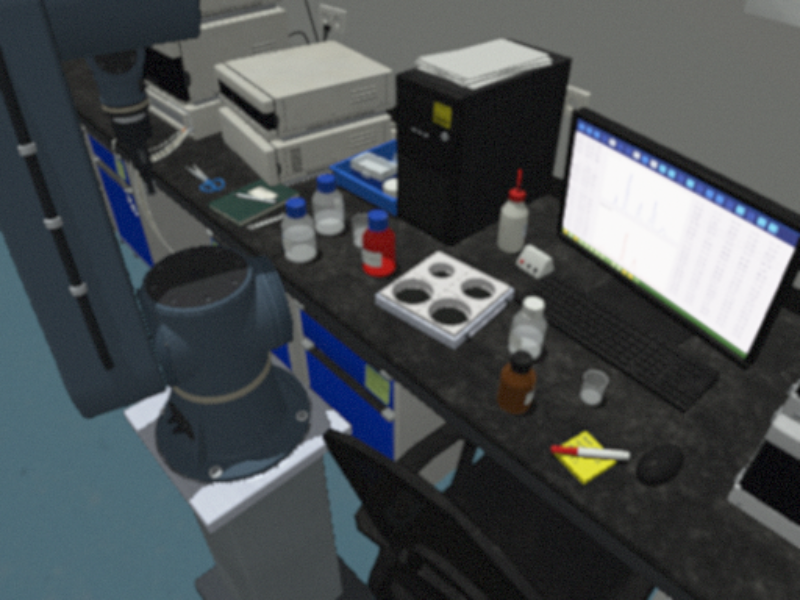

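View pics/v2.png

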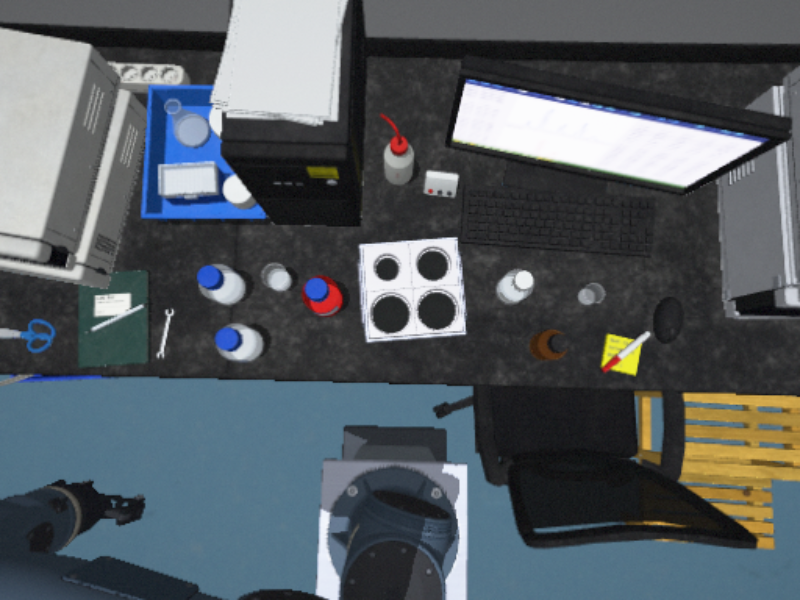

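Candidates, with pixels in the 800x600 top view:
- **Blue caps:** (220,283) and (238,342) sit on clear bottles. (322,293) sits on a red bottle, so I reject it.
- **Amber:** (548,345).
- **White cap:** (515,287), which stays.
- **Beakers:** (277,277) and (592,293). I still have to measure which is smaller.
- **Wells:** (387,267), (432,264), (389,313) and (436,309).

```bash
python3 - <<'E'
from h import *
for f in('top0','scene0'):
    P,im=cloud(f); hsv=cv2.cvtColor(im,cv2.COLOR_RGB2HSV)
    print(f,'bg depth pts ok',np.isfinite(P).all(2).mean())
    def comps(m,name,mn=15,box=(250,700,-420,420)):
        n,l,s,c=cv2.connectedComponentsWithStats(m.astype(np.uint8))
        for i in range(1,n):
            if s[i,4]<mn: continue
            Q=P[l==i]; Q=Q[np.isfinite(Q).all(1)]
            if len(Q)<5: continue
            md=np.median(Q,0)
            if not(box[0]<md[0]<box[1] and box[2]<md[1]<box[3]): continue
            zt=np.percentile(Q[:,2],95); t=Q[Q[:,2]>zt-6]
            print(name,'px',c[i].round(1),'n',s[i,4],'box',s[i,:4],'med',md.round(),'ztop',zt.round(1),'topmean',t.mean(0).round(1),'ext',np.ptp(t,axis=0).round())
    H,S,V=hsv[...,0],hsv[...,1],hsv[...,2]
    comps((H>100)&(H<130)&(S>130)&(V>70),'blue')
    comps((H<20)&(S>100)&(V>40)&(V<170),'brown')
    # tall things by depth
    comps((P[...,2]>40)&(P[...,2]<200)&(P[...,0]<560),'tall',20)
    w=((V>150)&(S<40)).astype(np.uint8)
    cs,hi=cv2.findContours(w,cv2.RETR_CCOMP,cv2.CHAIN_APPROX_NONE)
    for c,h in zip(cs,hi[0]):
        if h[3]>=0 and len(c)>25 and cv2.contourArea(c)>100:
            e=cv2.fitEllipse(c); X=onplane(f,c.reshape(-1,2),33)
            (x,y),r=cv2.minEnclosingCircle(X[:,:2].astype(np.float32)); m=X[:,:2]
            A=np.c_[2*m,np.ones(len(m))]; q=np.linalg.lstsq(A,(m**2).sum(1),rcond=None)[0]
            if 250<x<700: print('hole px',np.round(e[0],1),'circ',q[:2].round(1),'d',2*np.sqrt(q[2]+q[:2]@q[:2]).round(1))
    for v in ((320,340,300,330)if 0 else ()):pass
a=cv2.imread('pics/top0.png'); b=cv2.imread('pics/scene0.png')
c1=cv2.resize(a[150:245,120:260],(800,543),interpolation=cv2.INTER_CUBIC)
c2=cv2.resize(a[150:245,300:440],(800,543),interpolation=cv2.INTER_CUBIC)
cv2.imwrite('pics/v3.png',cv2.resize(np.vstack([c1,c2]),(600,600*1086//800*1) if 0 else (442,600)))
E
```

```text
top0 bg depth pts ok 0.9960225423177084
blue px [134.1 177.2] n 207 box [126 170  17  16] med [523. 386. 150.] ztop 153.6 topmean [524.9 390.6 151.2] ext [43. 42.  8.]
blue px [202.2 184.9] n 180 box [195 178  15  15] med [504. 170. 151.] ztop 154.4 topmean [506.6 170.8 151.6] ext [42. 45.  9.]
blue px [145.4 216.8] n 202 box [137 210  18  15] med [398. 341. 151.] ztop 154.1 topmean [399.2 343.5 151.5] ext [41. 46.  9.]
brown px [209.5 179.1] n 31 box [203 176  13   8] med [533. 154. 101.] ztop 110.2 topmean [530.3 155.6 108.5] ext [11. 14.  7.]
brown px [195.9 192.5] n 31 box [193 186   8  13] med [486. 200.  98.] ztop 105.4 topmean [488.  195.4 103.7] ext [30. 18.  9.]
brown px [347.8 221. ] n 260 box [339 211  24  20] med [ 407. -307.   81.] ztop 95.0 topmean [ 414.1 -314.5   93.3] ext [46. 40. 14.]
tall px [140.1 181. ] n 566 box [126 169  29  25] med [516. 376. 108.] ztop 152.9 topmean [524.4 390.5 151. ] ext [43. 43.  9.]
tall px [175.5 178.6] n 71 box [168 172  17  13] med [538. 279.  64.] ztop 72.5 topmean [539.1 277.7  70.3] ext [39. 53.  9.]
tall px [330.2 183. ] n 363 box 
[... 1799 characters left out ...]
144.6] n 570 box [180 127  22  34] med [385. 321.  97.] ztop 149.8 topmean [397.3 337.7 148.9] ext [44. 45.  9.]
tall px [240.5 151.8] n 664 box [226 135  27  35] med [494. 152.  92.] ztop 149.6 topmean [504.9 164.7 148.7] ext [47. 46.  9.]
tall px [338.1 207.1] n 580 box [326 190  24  33] med [ 522. -266.   88.] ztop 132.9 topmean [ 537.1 -257.6  131.7] ext [38. 38.  9.]
tall px [331.1 240.9] n 599 box [319 224  24  33] med [ 396. -339.   85.] ztop 125.9 topmean [ 409.9 -330.9  124.8] ext [36. 38.  8.]
hole px [287.1 199.9] circ [482.6 -88.5] d 96.8
hole px [305.2 184.7] circ [588.5 -76.2] d 78.4
hole px [263.3 186.7] circ [472.   16.5] d 96.6
hole px [282.  172.9] circ [577.2  27.5] d 61.6
```

View pics/v3.png

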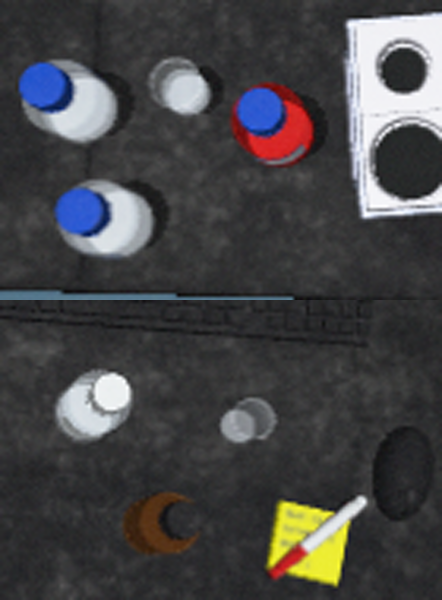

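The caps triangulate to about z=151, and the wells to about z=33. The left beaker is about 72 mm tall and 56 mm wide, so it is the larger one and stays. The small one is on the right, at (592,293) in the top view. I'll turn the tool square to the world axes and go to the right side first.

Call:
move_arm --series "-1 -1 -0.77 0 0 0 -0.163;-1 -1 -0.77 0 0 0 -0.163;-1 -1 -0.77 0 0 0 -0.163;-1 -1 -0.77 0 0 0 -0.163;-1 -1 -0.77 0 0 0 -0.163" --squeeze 30

```text
t: 0.6
tool_pos: [240.8, 333.4, 245.4]
tool_rot: [0.002, 1.0, -0.0, 0.0]
ft_force: [0.4, 1.3, -0.3]
grip_width: 1.0
grip_force: 0.0
```

Call:
move_arm --series "-1 -0.6 -1 0 0 0 0;-1 -0.6 -1 0 0 0 0;-1 -0.6 -1 0 0 0 0;-1 -0.6 -1 0 0 0 0;-1 -0.6 -1 0 0 0 0"

```text
t: 1.1
tool_pos: [329.6, 184.8, 245.2]
tool_rot: [0.002, 1.0, -0.0, 0.0]
ft_force: [-0.2, 0.3, -0.8]
grip_width: 1.0
grip_force: 0.0
```

Call:
move_arm --series "-1 -0.6 -1 -0.3 0 0 0;-1 -0.6 -1 -0.3 0 0 0;-1 -0.6 -1 -0.3 0 0 0;-1 -0.6 -1 -0.3 0 0 0;-1 -0.6 -1 -0.3 0 0 0"

```text
t: 1.6
tool_pos: [420.3, 35.1, 290.7]
tool_rot: [0.002, 1.0, -0.0, 0.0]
ft_force: [-1.1, 0.0, -0.3]
grip_width: 0.996
grip_force: 0.0
```

Call:
move_arm --series "-1 -0.3 -0.4 -0.3 0 0 0;-1 -0.3 -0.4 -0.3 0 0 0;-1 -0.3 -0.4 -0.3 0 0 0;-1 -0.3 -0.4 -0.3 0 0 0"

```text
t: 2.0
tool_pos: [463.8, -22.4, 334.8]
tool_rot: [0.0, 1.0, 0.0, -0.0]
ft_force: [-0.4, -0.2, -1.3]
grip_width: 1.004
grip_force: 0.0
```

```bash
python3 - <<'E'
from h import *
im,d,p=snap('wrist','w1'); print(p['T'].round(2),p['fx'],env.observe()['tool_pos'])
cv2.imwrite('pics/v4.png',im[:,:,::-1])
E
```

```text
[[-0.0000e+00  9.5000e-01  3.2000e-01  3.7905e+02]
 [ 1.0000e+00  0.0000e+00  0.0000e+00 -2.3110e+01]
 [ 0.0000e+00  3.2000e-01 -9.5000e-01  4.6229e+02]
 [ 0.0000e+00  0.0000e+00  0.0000e+00  1.0000e+00]] 295.52303780099817 [463.26185829 -22.14440103 334.6334367 ]
```

View pics/v4.png

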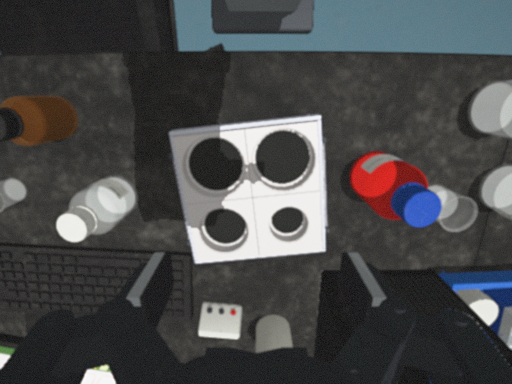

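The wrist view shows the carrier wells: wide at (215,163) and (285,157), middle at (224,227), narrow at (289,221). Amber is at (38,118), the white bottle at (100,208), the small beaker at the far left (12,192), and the red decoy at (390,185). Next I'll fit the wells.

```bash
cat >> h.py <<'E'
def circ(m):
    m=np.asarray(m)[:,:2]
    for k in range(4):
        q=np.linalg.lstsq(np.c_[2*m,np.ones(len(m))],(m**2).sum(1),rcond=None)[0]; r=np.sqrt(q[2]+q[:2]@q[:2])
        e=abs(np.hypot(*(m-q[:2]).T)-r); m=m[e<=max(np.percentile(e,90),.5)]
    return q[:2].round(1),round(2*r,1)
E
python3 - <<'E'
from h import *
P,im=cloud('w1'); g=cv2.cvtColor(im,cv2.COLOR_RGB2GRAY)
G=[(472.5,19),(484,-85),(587.5,-73),(576.5,30)]
top=(abs(P[...,2]-33)<8)&(g>150)
print('top z',np.nanmedian(P[top][:,2]))
Z=onplane('w1',np.indices((384,512))[::-1].reshape(2,-1).T,33).reshape(384,512,3)
gs=cv2.GaussianBlur(g,(3,3),0)
for c in G:
    pts=[]
    o,_=ray('w1',[[0,0]])
    for a in np.arange(0,2*np.pi,.05):
        # walk inward from 51 mm; find steepest dark drop
        r=np.arange(51,22,-.5); X=np.c_[c[0]+r*np.cos(a),c[1]+r*np.sin(a),np.full(len(r),33.)]
        _,_,T,K,D=load('w1'); Ti=np.linalg.inv(T); rv=cv2.Rodrigues(Ti[:3,:3])[0]
        uv=cv2.projectPoints(X,rv,Ti[:3,3],np.array([[K[0],0,K[2]],[0,K[1],K[3]],[0,0,1]]),D)[0].reshape(-1,2).astype(np.float32)
        v=cv2.remap(gs,uv[:,0],uv[:,1],cv2.INTER_LINEAR).ravel().astype(float)
        dv=v[:-4]-v[4:]; i=np.where(dv>25)[0]
        if len(i):
            j=i[0]; k=j+np.argmax(dv[j:j+6]); pts.append(X[k+2])
    print(c,len(pts),circ(pts))
H=cv2.cvtColor(im,cv2.COLOR_RGB2HSV)
# amber / beaker / white tall
for z in (15,):
  n,l,s,cc=cv2.connectedComponentsWithStats(((P[...,2]>z)&(P[...,2]<200)&(P[...,1]<-180)&(P[...,0]<600)).astype(np.uint8))
  for i in range(1,n):
    if s[i,4]>60: Q=P[l==i]; zt=np.percentile(Q[:,2],97); t=Q[Q[:,2]>zt-8]; print(s[i],Q.mean(0).round(),zt.round(1),t.mean(0).round(1),np.ptp(t,axis=0).round())
E
```

```text
top z 31.517191000590742
(472.5, 19) 126 (array([474.3,  19.1]), np.float64(91.0))
(484, -85) 126 (array([480. , -82.5]), np.float64(80.3))
(587.5, -73) 126 (array([588.9, -74.7]), np.float64(77.4))
(576.5, 30) 126 (array([577.8,  29.1]), np.float64(60.6))
[   0   96   74   51 3138] [ 410. -310.   75.] 122.4 [ 413.6 -316.   120.5] [34. 14. 10.]
[  57  177   77   65 3202] [ 529. -242.   89.] 130.0 [ 537.2 -253.7  128.7] [40. 39.  9.]
[  0 180  22  32 509] [ 527. -412.   33.] 53.2 [ 529.6 -408.3   49.5] [33. 19. 10.]
```

Call:
move_arm --series "-1 0 -1 0 0 0 0;-1 0 -1 0 0 0 0;-1 0 -1 0 0 0 0;-1 0 -1 0 0 0 0;-1 0 -1 0 0 0 0"

```text
t: 2.55
tool_pos: [463.1, -172.8, 334.7]
tool_rot: [0.001, 1.0, 0.0, -0.001]
ft_force: [-0.2, 0.4, -0.0]
grip_width: 0.998
grip_force: 0.0
```

Call:
move_arm --series "-1 0 -1 0 0 0 0;-1 0 -1 0 0 0 0;-1 0 -1 0 0 0 0;-1 0 -1 0 0 0 0;-1 0 -1 0 0 0 0"

```text
t: 3.05
tool_pos: [464.0, -322.1, 334.8]
tool_rot: [-0.0, 1.0, 0.001, -0.0]
ft_force: [-0.4, 1.6, -0.5]
grip_width: 1.005
grip_force: 0.0
```

Call:
move_arm --series "-1 0 -0.2 0.5 0 0 0;-1 0 -0.2 0.5 0 0 0;-1 0 -0.2 0.5 0 0 0;-1 0 -0.2 0.5 0 0 0"

```text
t: 3.45
tool_pos: [464.0, -351.4, 261.5]
tool_rot: [-0.001, 1.0, 0.0, 0.0]
ft_force: [-0.5, -0.5, 0.7]
grip_width: 0.999
grip_force: 0.0
```

```bash
python3 - <<'E'
from h import *
im,d,p=snap('wrist','w2'); print(env.observe()['tool_pos'])
cv2.imwrite('pics/v5.png',im[:,:,::-1])
P,im=cloud('w2')
n,l,s,cc=cv2.connectedComponentsWithStats(((P[...,2]>15)&(P[...,2]<200)&(P[...,1]<-180)&(P[...,0]<600)).astype(np.uint8))
for i in range(1,n):
    if s[i,4]>60: Q=P[l==i]; zt=np.percentile(Q[:,2],97); t=Q[Q[:,2]>zt-8]; print(s[i],Q.mean(0).round(),zt.round(1),t.mean(0).round(1),np.ptp(t,axis=0).round())
E
```

```text
[ 464.3642735  -351.84589255  262.37473189]
[  91   74   82   80 1393] [ 403. -503.   23.] 26.1 [ 403.1 -502.7   23.6] [ 93. 108.   9.]
[ 246   93   62   63 3031] [ 408. -332.  101.] 123.9 [ 410.8 -331.2  122.8] [36. 37.  9.]
[  42  134   45   76 2635] [ 474. -597.   29.] 37.1 [ 476.1 -602.    33.5] [87. 44. 10.]
[ 302  191   68   83 3533] [ 522. -264.   87.] 129.7 [ 531.  -260.1  128.2] [37. 40. 10.]
[178 193  38  43 957] [ 530. -428.   39.] 54.8 [ 532.  -428.6   52.3] [44. 44.  9.]
```

View pics/v5.png

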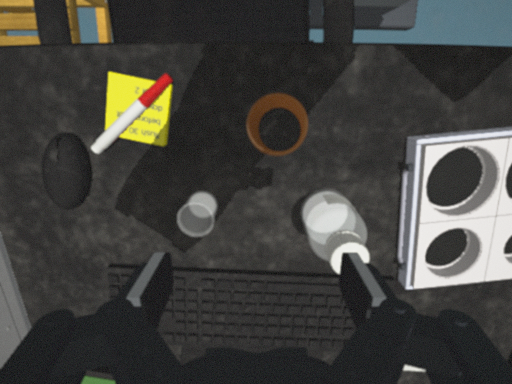

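The small beaker's rim is at (197,215), about 44 mm wide and 55 mm high. Amber is at (277,124) and the white bottle at (340,230). I'll move closer to the beaker for the check crop.

Call:
move_arm --series "-1 -0.1 -0.51 0.5 0 0 0;-1 -0.1 -0.51 0.5 0 0 0;-1 -0.1 -0.51 0.5 0 0 0;-1 -0.1 -0.51 0.5 0 0 0"

```text
t: 3.9
tool_pos: [478.9, -429.7, 185.7]
tool_rot: [0.0, 1.0, 0.0, -0.0]
ft_force: [-0.1, 0.5, 0.6]
grip_width: 0.999
grip_force: 0.0
```

```bash
python3 - <<'E'
from h import *
im,d,p=snap('wrist','w3'); print(env.observe()['tool_pos'])
cv2.imwrite('pics/v6.png',im[100:300,140:380,::-1])
P,im=cloud('w3')
m=(P[...,2]>15)&(abs(P[...,0]-532)<40)&(abs(P[...,1]+428)<40)
Q=P[m]; zt=np.percentile(Q[:,2],97); print(zt)
for lo,hi in((zt-5,zt+4),(zt-10,zt-5),(25,40)):
    t=Q[(Q[:,2]>lo)&(Q[:,2]<hi)]; print(lo,len(t),t.mean(0).round(1),((t.max(0)+t.min(0))/2).round(1),np.ptp(t,axis=0).round(1))
v,u=np.where(m); print(u.min(),u.max(),v.min(),v.max())
E
```

```text
[ 479.22733168 -429.3744527   186.98473104]
54.93684538158455
49.93684538158455 458 [ 532.8 -427.1   53.2] [ 527.6 -427.1   52.9] [45.2 44.9  5.8]
44.93684538158455 163 [ 531.4 -426.8   47.4] [ 527.4 -427.1   47.5] [41.5 38.3  4.9]
25 479 [ 529.2 -427.4   32.6] [ 527.1 -427.3   32.5] [41.9 41.1 14.9]
236 282 203 257
```

View pics/v6.png

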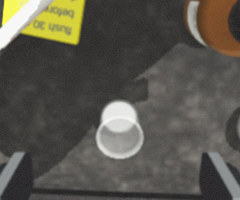

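Confirmed: the crop shows the small beaker, rim at (120,138), 45 mm across and 55 mm high, at (527.5, -427). The fingers stand symmetrically on either side.

Call:
move_arm --series "-1 -0.323 0.015 0.2 0 0 0;-1 -0.323 0.015 0.4 0 0 0;-1 -0.323 0.015 0.6 0 0 0;-1 -0.323 0.015 0.6 0 0 0"

```text
t: 4.35
tool_pos: [526.6, -425.3, 93.9]
tool_rot: [-0.001, 1.0, 0.001, -0.001]
ft_force: [-0.3, 0.6, -0.1]
grip_width: 1.001
grip_force: 0.0
```

Call:
move_arm --series "-1 0 0 0.1 0 0 0;-1 0 0 0.2 0 0 0;-1 0 0 0.3 0 0 0;-1 0 0 0.35 0 0 0;-1 0 0 0.35 0 0 0"

```text
t: 4.85
tool_pos: [527.4, -427.5, 44.4]
tool_rot: [-0.0, 1.0, -0.0, 0.0]
ft_force: [-0.5, -0.2, -0.6]
grip_width: 1.001
grip_force: 0.0
```

Call:
move_arm --series "1 0 0 0 0 0 0;1 0 0 0 0 0 0;1 0 0 0 0 0 0;1 0 0 0 0 0 0;1 0 0 0 0 0 0" --squeeze 25

```text
t: 5.35
tool_pos: [527.4, -427.8, 43.9]
tool_rot: [0.0, 1.0, -0.0, 0.001]
ft_force: [-0.7, 2.2, 8.2]
grip_width: 0.515
grip_force: 24.6
```

Call:
move_arm --series "1 0 0 0 0 0 0;1 0 0 0 0 0 0;1 0 0 0 0 0 0;1 0 0 0 0 0 0;1 0 0 0 0 0 0"

```text
t: 5.85
tool_pos: [527.4, -427.8, 43.9]
tool_rot: [0.0, 1.0, -0.0, 0.001]
ft_force: [0.7, 2.2, 7.1]
grip_width: 0.516
grip_force: 24.6
```

Call:
move_arm --series "1 0 0 -0.15 0 0 0;1 0 0 -0.35 0 0 0;1 0 0 -0.6 0 0 0;1 0 0 -0.85 0 0 0;1 0 0 -1 0 0 0"

```text
t: 6.35
tool_pos: [527.4, -428.1, 196.4]
tool_rot: [0.0, 1.0, -0.001, 0.001]
ft_force: [-0.0, -0.2, -0.2]
grip_width: 0.517
grip_force: 25.8
```

Call:
move_arm --series "1 -0.02 0.15 -0.1 0 0 0;1 -0.05 0.35 -0.13 0 0 0;1 -0.08 0.6 -0.13 0 0 0;1 -0.1 0.8 -0.13 0 0 0;1 -0.13 1 -0.13 0 0 0"

```text
t: 6.85
tool_pos: [546.2, -275.5, 212.3]
tool_rot: [-0.0, 1.0, 0.0, -0.0]
ft_force: [0.2, 1.5, 0.4]
grip_width: 0.516
grip_force: 25.8
```

Call:
move_arm --series "1 -0.02 0.2 0 0 0 0;1 -0.05 0.4 0 0 0 0;1 -0.08 0.6 0 0 0 0;1 -0.1 0.8 0 0 0 0;1 -0.13 1 0 0 0 0"

```text
t: 7.35
tool_pos: [565.5, -125.7, 212.3]
tool_rot: [0.0, 1.0, 0.0, -0.0]
ft_force: [0.1, -0.3, -0.9]
grip_width: 0.513
grip_force: 25.8
```

Call:
move_arm --series "1 -0.02 0.2 0 0 0 0;1 -0.04 0.45 0 0 0 0;1 -0.06 0.7 0 0 0 0;1 -0.08 0.9 0 0 0 0;1 -0.08 1 0 0 0 0"

```text
t: 7.85
tool_pos: [577.6, 25.2, 212.2]
tool_rot: [-0.001, 1.0, 0.0, -0.0]
ft_force: [0.7, -0.3, -0.6]
grip_width: 0.515
grip_force: 25.8
```

```bash
python3 - <<'E'
from h import *
im,d,p=snap('wrist','w4'); print(env.observe()['tool_pos'],env.observe()['grip_width'])
cv2.imwrite('pics/v7.png',im[:,:,::-1])
E
```

```text
[577.54572859  26.02055481 212.16901911] 0.5149896205516886
```

View pics/v7.png

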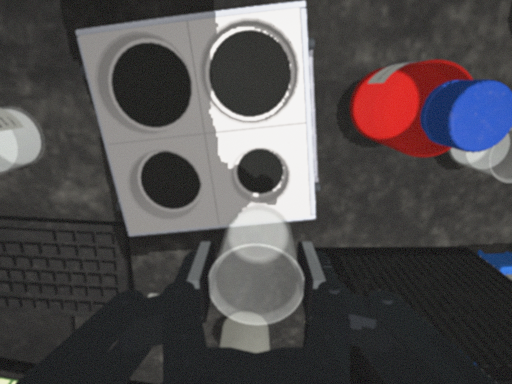

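The beaker is held at (255,290), with the narrow well visible at (262,172). The dark tower is at lower right, so I'll check its clearance and refit the wells from here.

```bash
cat >> h.py <<'E'
def wells(f,G,zt=33,R=51):
    im,d,T,K,D=load(f); gs=cv2.GaussianBlur(cv2.cvtColor(im,cv2.COLOR_RGB2GRAY),(3,3),0); Ti=np.linalg.inv(T); out=[]
    for c in G:
        pts=[]
        for a in np.arange(0,2*np.pi,.05):
            r=np.arange(R,22,-.5); X=np.c_[c[0]+r*np.cos(a),c[1]+r*np.sin(a),np.full(len(r),float(zt))]
            uv=cv2.projectPoints(X,cv2.Rodrigues(Ti[:3,:3])[0],Ti[:3,3],np.array([[K[0],0,K[2]],[0,K[1],K[3]],[0,0,1]]),D)[0].reshape(-1,2).astype(np.float32)
            v=cv2.remap(gs,uv[:,0],uv[:,1],cv2.INTER_LINEAR).ravel().astype(float)
            dv=v[:-4]-v[4:]; i=np.where(dv>25)[0]
            if len(i): j=i[0]; k=j+np.argmax(dv[j:j+6]); pts.append(X[k+2])
        if len(pts)>15: print(c,len(pts),circ(pts))
E
python3 - <<'E'
from h import *
for f in('top0','w4'):
    P,im=cloud(f); m=(P[...,2]>60)&(P[...,2]<450)&(P[...,0]>590)&(P[...,0]<760)&(P[...,1]>40)&(P[...,1]<300)
    if f=='w4':
        v,u=np.indices(m.shape); m&=(u>330)
    Q=P[m]; print(f,len(Q),np.percentile(Q,[1,5,50,99],axis=0).round() if len(Q) else '')
wells('w4',[(474.5,19.2),(485,-85),(589,-74.5),(578.5,29.5)])
E
```

```text
top0 5965 [[671.  93.  71.]
 [672.  94. 114.]
 [681. 191. 400.]
 [758. 296. 429.]]
w4 11320 [[671.  94.  61.]
 [671. 102.  67.]
 [673. 196. 123.]
 [677. 283. 199.]]
(474.5, 19.2) 126 (array([475.2,  19.1]), np.float64(92.1))
(485, -85) 126 (array([486.5, -78.3]), np.float64(78.4))
(589, -74.5) 126 (array([583.2, -68. ]), np.float64(64.2))
(578.5, 29.5) 113 (array([578.4,  30.1]), np.float64(59.5))
```

Call:
move_arm --series "1 -0.007 0.025 0.1 0 0 0;1 -0.007 0.025 0.3 0 0 0;1 -0.007 0.025 0.5 0 0 0;1 -0.007 0.025 0.7 0 0 0;1 -0.007 0.025 0.8 0 0 0"

```text
t: 8.4
tool_pos: [577.4, 25.4, 89.8]
tool_rot: [0.0, 1.0, -0.0, -0.002]
ft_force: [-1.1, 0.3, -0.2]
grip_width: 0.517
grip_force: 25.8
```

Call:
move_arm --series "1 0 0 0.08 0 0 0;1 0 0 0.14 0 0 0;1 0 0 0.19 0 0 0;1 0 0 0.22 0 0 0;1 0 0 0.235 0 0 0"

```text
t: 8.9
tool_pos: [579.3, 26.0, 57.0]
tool_rot: [0.0, 1.0, -0.0, 0.0]
ft_force: [0.5, 0.1, 0.1]
grip_width: 0.518
grip_force: 25.8
```

Call:
move_arm --series "1 0 0.012 0 0 0 0;1 0 0.023 0.007 0 0 0;1 0 0.023 0.014 0 0 0;1 0 0.023 0.02 0 0 0;1 0 0.023 0.02 0 0 0"

```text
t: 9.4
tool_pos: [579.1, 29.5, 54.0]
tool_rot: [0.0, 1.0, -0.0, -0.0]
ft_force: [0.5, 0.4, -0.7]
grip_width: 0.521
grip_force: 25.8
```

Call:
move_arm --series "1 0 0 0.004 0 0 0;1 0 0 0.008 0 0 0;1 0 0 0.012 0 0 0;1 0 0 0.012 0 0 0;1 0 0 0.012 0 0 0"

```text
t: 9.9
tool_pos: [579.5, 29.5, 52.8]
tool_rot: [0.0, 1.0, 0.0, 0.001]
ft_force: [-1.1, -0.3, 7.8]
grip_width: 0.521
grip_force: 26.1
```

Contact at 8 N. Now release slowly and retreat.

Call:
move_arm --series "-0.05 0 0 0 0 0 0;-0.15 0 0 0 0 0 0;-0.4 0 0 0 0 0 0;-0.7 0 0 0 0 0 0;-1 0 0 0 0 0 0"

```text
t: 10.4
tool_pos: [579.0, 29.5, 52.1]
tool_rot: [0.0, 1.0, -0.0, -0.0]
ft_force: [-0.2, 0.2, 0.0]
grip_width: 0.986
grip_force: 0.0
```

Call:
move_arm --series "-1 0 0 0 0 0 0;-1 0 0 -0.1 0 0 0;-1 0 0 -0.3 0 0 0;-1 0 0 -0.6 0 0 0;-1 0 0 -0.9 0 0 0"

```text
t: 10.9
tool_pos: [578.5, 29.5, 188.5]
tool_rot: [0.0, 1.0, -0.0, -0.001]
ft_force: [2.1, -0.4, -0.1]
grip_width: 1.005
grip_force: 0.0
```

Call:
move_arm --series "-1 0.2 -0.2 -0.1 0 0 0;-1 0.4 -0.5 -0.2 0 0 0;-1 0.6 -0.8 -0.2 0 0 0;-1 0.6 -1 -0.2 0 0 0;-1 0.6 -1 -0.2 0 0 0"

```text
t: 11.4
tool_pos: [488.0, -124.0, 217.7]
tool_rot: [0.002, 1.0, -0.001, 0.0]
ft_force: [-0.4, 0.4, 0.5]
grip_width: 1.001
grip_force: 0.0
```

```bash
python3 - <<'E'
from h import *
im,d,p=snap('top','t2'); print(env.observe()['tool_pos'])
P,im=cloud('t2'); m=(P[...,2]>38)&(abs(P[...,0]-578)<60)&(abs(P[...,1]-29)<60); Q=P[m]; print(len(Q),Q.mean(0).round(1),np.percentile(Q[:,2],95))
t=Q[Q[:,2]>55];print(((t.max(0)+t.min(0))/2).round(1),np.ptp(t,axis=0))
E
```

```text
[ 488.55695816 -122.22541213  217.53649601]
102 [582.2  31.   51. ] 67.10408153043132
[581.6  32.2  62.9] [43.79994698 41.56934003 15.00370945]
```

Beaker is seated: rim at about z=65, centred. On to the amber bottle.

Call:
move_arm --series "-1 0.4 -0.7 0 0 0 0;-1 0.4 -0.7 0 0 0 0;-1 0.4 -0.7 0 0 0 0;-1 0.4 -0.7 0 0 0 0"

```text
t: 11.85
tool_pos: [428.3, -226.7, 217.2]
tool_rot: [0.001, 1.0, -0.0, -0.0]
ft_force: [-1.2, 0.5, 0.7]
grip_width: 0.996
grip_force: 0.0
```

Call:
move_arm --series "-1 0.35 -0.7 -0.1 0 0 0;-1 0.35 -0.7 -0.1 0 0 0;-1 0.35 -0.7 -0.1 0 0 0;-1 0.35 -0.7 -0.1 0 0 0"

```text
t: 12.25
tool_pos: [376.5, -331.5, 232.3]
tool_rot: [0.001, 1.0, -0.0, 0.0]
ft_force: [-0.3, -0.4, 0.4]
grip_width: 0.999
grip_force: 0.0
```

```bash
cat >> h.py <<'E'
def cap(f,x,y,zmin):
    P,im=cloud(f); m=(P[...,2]>zmin)&(np.hypot(P[...,0]-x,P[...,1]-y)<40); Q=P[m]
    n=np.median(Q[:,2][Q[:,2]>np.percentile(Q[:,2],60)]); t=Q[Q[:,2]>n-5]
    v,u=np.where(m); print('px',u.min(),u.max(),v.min(),v.max(),'z',n.round(1),'mean',t.mean(0).round(1),'mid',((np.percentile(t,98,axis=0)+np.percentile(t,2,axis=0))/2).round(1),np.ptp(t,axis=0).round(1))
E
python3 - <<'E'
from h import *
im,d,p=snap('wrist','w5'); print(env.observe()['tool_pos']); cap('w5',411,-331,112)
E
```

```text
[ 376.93869855 -330.38067014  232.11392432]
px 236 278 210 251 z 123.2 mean [ 409.6 -330.9  122.5] mid [ 410.3 -331.1  121.7] [37.2 37.   6.9]
```

Call:
move_arm --series "-1 -0.222 0 0.05 0 0 0;-1 -0.222 0 0.15 0 0 0;-1 -0.222 0 0.3 0 0 0;-1 -0.222 0 0.4 0 0 0;-1 -0.222 0 0.4 0 0 0"

```text
t: 12.8
tool_pos: [409.9, -328.1, 170.3]
tool_rot: [-0.001, 1.0, 0.001, -0.001]
ft_force: [-0.6, -0.4, -0.6]
grip_width: 0.998
grip_force: 0.0
```

Call:
move_arm --series "-1 0 0 0.1 0 0 0;-1 0 0 0.2 0 0 0;-1 0 0 0.3 0 0 0;-1 0 0 0.39 0 0 0;-1 0 0 0.39 0 0 0"

```text
t: 13.3
tool_pos: [410.0, -329.1, 113.1]
tool_rot: [-0.0, 1.0, 0.001, -0.001]
ft_force: [0.1, 0.6, 0.6]
grip_width: 0.997
grip_force: 0.0
```

Call:
move_arm --series "1 0 0 0 0 0 0;1 0 0 0 0 0 0;1 0 0 0 0 0 0;1 0 0 0 0 0 0;1 0 0 0 0 0 0" --squeeze 60

```text
t: 13.8
tool_pos: [410.3, -330.7, 114.8]
tool_rot: [0.0, 1.0, -0.0, 0.001]
ft_force: [-0.4, 1.3, 10.0]
grip_width: 0.42
grip_force: 57.0
```

Call:
move_arm --series "1 0 0 0 0 0 0;1 0 0 0 0 0 0;1 0 0 0 0 0 0;1 0 0 0 0 0 0;1 0 0 0 0 0 0"

```text
t: 14.3
tool_pos: [410.3, -330.6, 114.8]
tool_rot: [0.0, 1.0, -0.0, 0.001]
ft_force: [-0.9, 2.7, 9.3]
grip_width: 0.427
grip_force: 57.0
```

Call:
move_arm --series "1 0 0 -0.05 0 0 0;1 0 0 -0.15 0 0 0;1 0 0 -0.3 0 0 0;1 0 0 -0.42 0 0 0;1 0 0 -0.5 0 0 0"

```text
t: 14.8
tool_pos: [410.0, -330.7, 190.4]
tool_rot: [0.0, 1.0, -0.0, 0.0]
ft_force: [0.8, 0.4, -3.8]
grip_width: 0.421
grip_force: 59.2
```

Call:
move_arm --series "1 0 0.1 0 0 0 0;1 0 0.3 0 0 0 0;1 0 0.5 0 0 0 0;1 0 0.7 0 0 0 0;1 0 0.9 0 0 0 0"

```text
t: 15.3
tool_pos: [409.0, -193.4, 188.0]
tool_rot: [0.0, 1.0, 0.0, -0.001]
ft_force: [0.1, 0.4, -3.1]
grip_width: 0.42
grip_force: 58.9
```

Call:
move_arm --series "1 -0.02 0.2 0 0 0 0;1 -0.06 0.4 0 0 0 0;1 -0.15 0.6 0 0 0 0;1 -0.28 0.75 0 0 0 0;1 -0.43 0.81 0 0 0 0"

```text
t: 15.8
tool_pos: [473.9, -71.3, 188.3]
tool_rot: [-0.001, 1.0, 0.0, -0.001]
ft_force: [-0.1, -0.8, -3.2]
grip_width: 0.424
grip_force: 59.0
```

Call:
move_arm --series "1 -0.2 0 0 0 0 0;1 -0.4 0 0 0 0 0;1 -0.58 0 0 0 0 0;1 -0.7 0 0 0 0 0;1 -0.76 0 0 0 0 0"

```text
t: 16.3
tool_pos: [588.8, -73.1, 187.5]
tool_rot: [-0.0, 1.0, 0.0, -0.001]
ft_force: [-1.3, -0.1, -3.3]
grip_width: 0.427
grip_force: 59.0
```

```bash
python3 - <<'E'
from h import *
im,d,p=snap('wrist','w6'); print(env.observe()['tool_pos'])
cv2.imwrite('pics/v8.png',im[:,:,::-1])
E
```

```text
[589.25652858 -73.28585549 187.6349521 ]
```

View pics/v8.png

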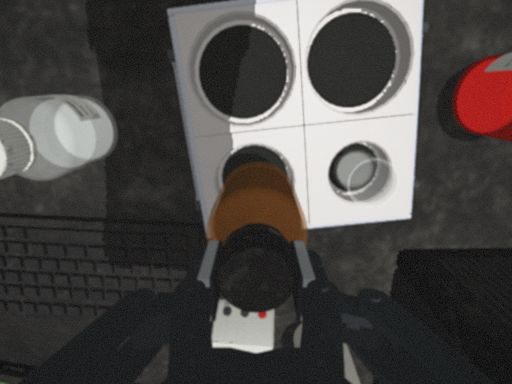

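Amber hangs straight over the middle well at (255,165), and the beaker sits in its well at (360,175).

Call:
move_arm --series "1 0 -0.007 0.08 0 0 0;1 0 -0.007 0.18 0 0 0;1 0 -0.007 0.28 0 0 0;1 0 -0.007 0.34 0 0 0;1 0 -0.007 0.37 0 0 0"

```text
t: 16.85
tool_pos: [587.1, -75.0, 132.2]
tool_rot: [0.0, 1.0, 0.0, -0.001]
ft_force: [-0.4, 0.4, -2.9]
grip_width: 0.418
grip_force: 59.0
```

Call:
move_arm --series "1 0 0 0.01 0 0 0;1 0 0 0.02 0 0 0;1 0 0 0.03 0 0 0;1 0 0 0.035 0 0 0;1 0 0 0.035 0 0 0"

```text
t: 17.35
tool_pos: [588.5, -75.1, 128.1]
tool_rot: [0.0, 1.0, -0.0, 0.0]
ft_force: [-1.2, 1.1, -4.5]
grip_width: 0.418
grip_force: 59.0
```

Call:
move_arm --series "1 0 0 0.008 0 0 0;1 0 0 0.016 0 0 0;1 0 0 0.024 0 0 0;1 0 0 0.024 0 0 0;1 0 0 0.024 0 0 0"

```text
t: 17.85
tool_pos: [588.4, -75.0, 124.4]
tool_rot: [0.0, 1.0, 0.0, -0.0]
ft_force: [0.2, 0.0, -4.0]
grip_width: 0.42
grip_force: 59.0
```

Call:
move_arm --series "1 0 0 0.004 0 0 0;1 0 0 0.007 0 0 0;1 0 0 0.007 0 0 0"

```text
t: 18.15
tool_pos: [588.7, -75.1, 124.1]
tool_rot: [0.0, 1.0, -0.0, 0.001]
ft_force: [-1.9, 1.0, 6.0]
grip_width: 0.42
grip_force: 60.4
```

Call:
move_arm --series "-0.1 0 0 0 0 0 0;-0.25 0 0 0 0 0 0;-0.5 0 0 0 0 0 0;-0.8 0 0 0 0 0 0;-1 0 0 0 0 0 0"

```text
t: 18.65
tool_pos: [588.4, -75.0, 123.4]
tool_rot: [0.0, 1.0, -0.0, 0.0]
ft_force: [0.3, -0.3, 0.1]
grip_width: 1.001
grip_force: 0.0
```

Call:
move_arm --series "-1 0 0 0 0 0 0;-1 0 0 -0.1 0 0 0;-1 0 0 -0.3 0 0 0;-1 0 0 -0.6 0 0 0;-1 0 0 -0.8 0 0 0"

```text
t: 19.15
tool_pos: [588.6, -75.1, 246.1]
tool_rot: [0.0, 1.0, -0.0, 0.001]
ft_force: [0.6, 0.5, -0.8]
grip_width: 1.003
grip_force: 0.0
```

Call:
move_arm --series "-1 0.5 0.93 0 0 0 0;-1 0.5 0.93 0 0 0 0;-1 0.5 0.93 0 0 0 0;-1 0.5 0.93 0 0 0 0;-1 0.5 0.93 0 0 0 0"

```text
t: 19.65
tool_pos: [513.0, 65.6, 243.7]
tool_rot: [-0.001, 1.0, 0.0, 0.0]
ft_force: [1.1, -0.3, 0.5]
grip_width: 0.998
grip_force: 0.0
```

Call:
move_arm --series "-1 0.5 0.93 0 0 0 0;-1 0.5 0.93 0 0 0 0;-1 0.5 0.93 0 0 0 0;-1 0.5 0.93 0 0 0 0;-1 0.5 0.93 0 0 0 0"

```text
t: 20.15
tool_pos: [438.8, 204.3, 243.3]
tool_rot: [-0.001, 1.0, -0.0, 0.0]
ft_force: [1.0, -0.9, 0.5]
grip_width: 1.003
grip_force: 0.0
```

Call:
move_arm --series "-1 0.5 0.93 -0.1 0 0 0;-1 0.5 0.93 -0.1 0 0 0;-1 0.5 0.93 -0.1 0 0 0;-1 0.5 0.93 -0.1 0 0 0;-1 0.5 0.93 -0.1 0 0 0"

```text
t: 20.65
tool_pos: [364.4, 343.6, 258.2]
tool_rot: [-0.0, 1.0, -0.0, 0.0]
ft_force: [0.4, 0.2, 0.5]
grip_width: 1.002
grip_force: 0.0
```

```bash
python3 - <<'E'
from h import *
im,d,p=snap('wrist','w7'); print(env.observe()['tool_pos']); cap('w7',398,341,135)
cv2.imwrite('pics/v9.png',im[:,:,::-1])
im,d,p=snap('top','t3'); cap('t3',589,-74,112)
E
```

```text
[364.78698208 342.63938418 258.0676158 ]
px 230 280 205 255 z 149.6 mean [397.6 342.4 149. ] mid [398.2 342.3 148.5] [45.4 45.2  6.6]
px 274 285 157 168 z 134.8 mean [590.1 -74.5 133.6] mid [589.9 -75.5 133.8] [34.  35.8 10.5]
```

View pics/v9.png

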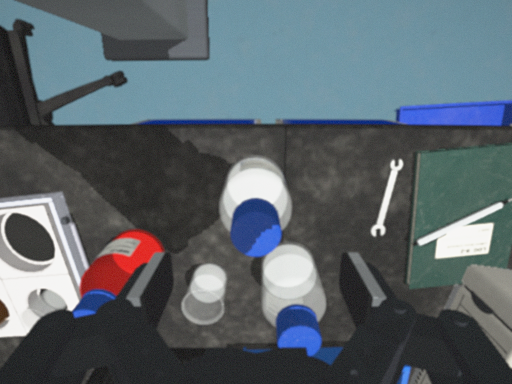

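The near blue-capped clear bottle's cap is at (255,228), measured at (398, 342.4, 150). The second is at (298,330), and the large beaker at (205,300). Amber is seated, with its top at about z=134.

Call:
move_arm --series "-1 -0.22 0 0.05 0 0 0;-1 -0.22 0 0.15 0 0 0;-1 -0.22 0 0.3 0 0 0;-1 -0.22 0 0.4 0 0 0;-1 -0.22 0 0.4 0 0 0"

```text
t: 21.25
tool_pos: [397.0, 341.0, 196.5]
tool_rot: [0.002, 1.0, -0.001, -0.001]
ft_force: [1.2, -0.2, 0.1]
grip_width: 0.999
grip_force: 0.0
```

Call:
move_arm --series "-1 0 0 0.1 0 0 0;-1 0 0 0.2 0 0 0;-1 0 0 0.3 0 0 0;-1 0 0 0.41 0 0 0;-1 0 0 0.41 0 0 0"

```text
t: 21.75
tool_pos: [396.7, 342.0, 136.0]
tool_rot: [0.001, 1.0, -0.001, -0.001]
ft_force: [-0.2, 0.3, 1.1]
grip_width: 0.999
grip_force: 0.0
```

Call:
move_arm --series "1 0 0 0 0 0 0;1 0 0 0 0 0 0;1 0 0 0 0 0 0;1 0 0 0 0 0 0;1 0 0 0 0 0 0" --squeeze 70

```text
t: 22.25
tool_pos: [397.2, 343.5, 138.3]
tool_rot: [0.0, 1.0, 0.0, 0.001]
ft_force: [-0.7, -4.2, 13.6]
grip_width: 0.506
grip_force: 70.5
```

Call:
move_arm --series "1 0 0 0 0 0 0;1 0 0 0 0 0 0;1 0 0 0 0 0 0;1 0 0 0 0 0 0;1 0 0 0 0 0 0"

```text
t: 22.75
tool_pos: [397.2, 343.5, 138.3]
tool_rot: [0.0, 1.0, 0.0, 0.001]
ft_force: [-1.4, -4.7, 13.7]
grip_width: 0.509
grip_force: 70.5
```

Call:
move_arm --series "1 0 0 -0.05 0 0 0;1 0 0 -0.15 0 0 0;1 0 0 -0.3 0 0 0;1 0 0 -0.42 0 0 0;1 0 0 -0.48 0 0 0"

```text
t: 23.25
tool_pos: [396.8, 343.9, 210.6]
tool_rot: [0.0, 1.0, 0.001, 0.001]
ft_force: [0.5, 0.5, -5.9]
grip_width: 0.506
grip_force: 71.9
```

Call:
move_arm --series "1 0 -0.1 0 0 0 0;1 0 -0.3 0 0 0 0;1 0 -0.5 0 0 0 0;1 0 -0.75 0 0 0 0;1 0 -1 0 0 0 0"

```text
t: 23.75
tool_pos: [395.6, 191.6, 208.1]
tool_rot: [-0.0, 1.0, -0.0, -0.001]
ft_force: [1.0, -0.4, -4.7]
grip_width: 0.506
grip_force: 72.5
```

Call:
move_arm --series "1 0 -0.2 0 0 0 0;1 0 -0.4 0 0 0 0;1 0 -0.6 0 0 0 0;1 0 -0.8 0 0 0 0;1 0 -1 0 0 0 0"

```text
t: 24.25
tool_pos: [395.4, 41.9, 208.2]
tool_rot: [0.0, 1.0, -0.0, -0.001]
ft_force: [0.9, 0.3, -5.0]
grip_width: 0.512
grip_force: 72.6
```

Call:
move_arm --series "1 -0.1 -0.2 0 0 0 0;1 -0.25 -0.4 0 0 0 0;1 -0.4 -0.6 0 0 0 0;1 -0.52 -0.78 0 0 0 0;1 -0.58 -0.86 0 0 0 0"

```text
t: 24.75
tool_pos: [483.6, -87.9, 207.9]
tool_rot: [0.001, 1.0, -0.0, -0.001]
ft_force: [-0.8, 1.1, -5.3]
grip_width: 0.508
grip_force: 72.8
```

```bash
python3 - <<'E'
from h import *
im,d,p=snap('wrist','w8'); print(env.observe()['tool_pos'])
cv2.imwrite('pics/v10.png',im[:,:,::-1])
E
```

```text
[484.2374752  -88.40942855 207.85689546]
```

View pics/v10.png

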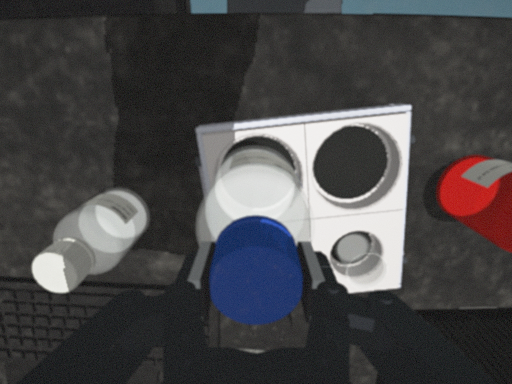

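The bottle hangs straight at (255,200). It needs about +3 mm in y to centre on the wide well.

Call:
move_arm --series "1 0 0.022 0.05 0 0 0;1 0 0.022 0.13 0 0 0;1 0 0.022 0.22 0 0 0;1 0 0.022 0.3 0 0 0;1 0 0.022 0.34 0 0 0"

```text
t: 25.3
tool_pos: [482.2, -81.4, 156.2]
tool_rot: [-0.0, 1.0, 0.0, -0.001]
ft_force: [-0.2, 0.3, -5.6]
grip_width: 0.508
grip_force: 72.8
```

Call:
move_arm --series "1 0 0 0.01 0 0 0;1 0 0 0.02 0 0 0;1 0 0 0.03 0 0 0;1 0 0 0.035 0 0 0;1 0 0 0.035 0 0 0"

```text
t: 25.8
tool_pos: [483.5, -82.3, 152.7]
tool_rot: [0.0, 1.0, -0.0, 0.0]
ft_force: [-0.2, 0.5, -5.6]
grip_width: 0.51
grip_force: 72.8
```

Call:
move_arm --series "1 -0.005 -0.01 0.008 0 0 0;1 -0.005 -0.018 0.016 0 0 0;1 -0.005 -0.018 0.024 0 0 0;1 -0.005 -0.018 0.026 0 0 0;1 -0.005 -0.018 0.026 0 0 0"

```text
t: 26.3
tool_pos: [484.1, -84.9, 148.6]
tool_rot: [0.0, 1.0, 0.0, -0.0]
ft_force: [-0.9, -0.1, -5.1]
grip_width: 0.514
grip_force: 72.8
```

Call:
move_arm --series "1 0 0 0.005 0 0 0;1 0 0 0.01 0 0 0;1 0 0 0.01 0 0 0"

```text
t: 26.6
tool_pos: [484.3, -84.9, 147.4]
tool_rot: [0.0, 1.0, -0.0, 0.0]
ft_force: [-0.8, 0.4, -0.3]
grip_width: 0.51
grip_force: 73.5
```

Call:
move_arm --series "1 0 0 0.004 0 0 0;1 0 0 0.006 0 0 0;1 0 0 0.006 0 0 0"

```text
t: 26.9
tool_pos: [484.9, -84.9, 147.4]
tool_rot: [0.0, 1.0, -0.0, 0.001]
ft_force: [-1.4, 1.2, 12.1]
grip_width: 0.508
grip_force: 75.1
```

Call:
move_arm --series "0 0 0 0 0 0 0;-0.15 0 0 0 0 0 0;-0.4 0 0 0 0 0 0;-0.7 0 0 0 0 0 0;-1 0 0 0 0 0 0"

```text
t: 27.4
tool_pos: [484.1, -84.9, 146.2]
tool_rot: [0.0, 1.0, -0.0, -0.0]
ft_force: [0.2, -0.2, 0.1]
grip_width: 0.985
grip_force: 0.0
```

Call:
move_arm --series "-1 0 0 0 0 0 0;-1 0 0 -0.1 0 0 0;-1 0 0 -0.3 0 0 0;-1 0 0 -0.6 0 0 0;-1 0 0 -0.8 0 0 0"

```text
t: 27.9
tool_pos: [484.3, -84.9, 268.9]
tool_rot: [0.0, 1.0, -0.0, 0.001]
ft_force: [1.2, 0.9, -0.6]
grip_width: 1.002
grip_force: 0.0
```

Call:
move_arm --series "-1 0 1 0 0 0 0;-1 0 1 0 0 0 0;-1 0 1 0 0 0 0;-1 0 1 0 0 0 0;-1 0 1 0 0 0 0"

```text
t: 28.4
tool_pos: [484.1, 66.0, 266.2]
tool_rot: [-0.001, 1.0, -0.0, -0.0]
ft_force: [-1.1, -0.2, -0.0]
grip_width: 0.996
grip_force: 0.0
```

Call:
move_arm --series "-1 0 1 0 0 0 0;-1 0 1 0 0 0 0;-1 0 1 0 0 0 0;-1 0 1 0 0 0 0;-1 0 1 0 0 0 0"

```text
t: 28.9
tool_pos: [484.4, 214.7, 266.0]
tool_rot: [-0.0, 1.0, -0.0, -0.0]
ft_force: [-0.2, -1.0, 0.2]
grip_width: 1.003
grip_force: 0.0
```

Call:
move_arm --series "-1 0 1 0 0 0 0;-1 0 1 0 0 0 0;-1 0 1 0 0 0 0;-1 0 1 0 0 0 0;-1 0 1 0 0 0 0"

```text
t: 29.4
tool_pos: [485.0, 364.0, 265.9]
tool_rot: [0.001, 1.0, -0.0, -0.0]
ft_force: [-1.0, -0.9, -0.2]
grip_width: 0.993
grip_force: 0.0
```

```bash
python3 - <<'E'
from h import *
im,d,p=snap('wrist','w9'); print(env.observe()['tool_pos']); cap('w9',523,387,135)
im,d,p=snap('top','t4'); cap('t4',485,-85,145)
cv2.imwrite('pics/v11.png',cv2.resize(im[140:250,110:430,::-1],None,fx=2.5,fy=2.5))
P,_=cloud('w9'); m=(P[...,2]>20)&(P[...,2]<76)&(np.hypot(P[...,0]-536,P[...,1]-280)<45); Q=P[m]; print('beaker',((np.percentile(Q,98,axis=0)+np.percentile(Q,2,axis=0))/2).round(1),np.ptp(Q,axis=0).round())
E
```

```text
[485.09223956 363.33442356 266.24589085]
px 258 401 207 383 z 150.2 mean [517.3 391.1 174.1] mid [516.3 389.2 232.2] [ 59.4  51.2 177.2]
px 276 289 185 199 z 161.9 mean [488.2 -83.9 160.5] mid [488.7 -83.3 160.4] [44.6 41.1  7.6]
beaker [544.5 273.4  47.5] [55. 54. 52.]
```

View pics/v11.png

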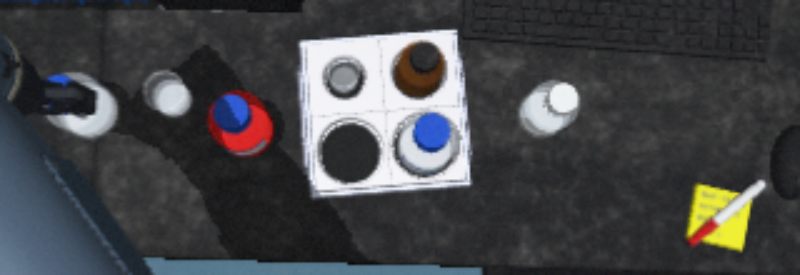

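Three objects are seated, and the decoy, white bottle and large beaker are undisturbed. I'll re-measure the last cap without the finger pixels.

```bash
python3 - <<'E'
from h import *
P,im=cloud('w9'); H=cv2.cvtColor(im,cv2.COLOR_RGB2HSV)
m=(H[...,0]>100)&(H[...,0]<130)&(H[...,1]>130)&(P[...,2]>143)&(P[...,2]<158)&(P[...,1]>300)
Q=P[m];print(len(Q),Q.mean(0).round(1),((np.percentile(Q,98,axis=0)+np.percentile(Q,2,axis=0))/2).round(1),np.ptp(Q,axis=0).round(1))
P,_=cloud('top0'); m=(P[...,2]>60)&(P[...,2]<400)&(abs(P[...,0]-520)<130)&(P[...,1]>420); Q=P[m]; print(len(Q),np.percentile(Q,[1,50,99],axis=0).round() if len(Q) else '')
E
```

```text
1790 [522.6 387.6 148.8] [523.4 387.5 147.7] [46.3 45.   8.2]
3550 [[515. 632.  64.]
 [578. 653. 226.]
 [648. 804. 279.]]
```

Call:
move_arm --series "-1 -0.25 0.16 0.05 0 0 0;-1 -0.25 0.16 0.15 0 0 0;-1 -0.25 0.16 0.3 0 0 0;-1 -0.25 0.16 0.44 0 0 0;-1 -0.25 0.16 0.44 0 0 0"

```text
t: 30.0
tool_pos: [521.5, 386.5, 198.1]
tool_rot: [0.001, 1.0, -0.001, -0.002]
ft_force: [-0.3, 0.0, -0.3]
grip_width: 1.004
grip_force: 0.0
```

Call:
move_arm --series "-1 0 0 0.1 0 0 0;-1 0 0 0.2 0 0 0;-1 0 0 0.3 0 0 0;-1 0 0 0.41 0 0 0;-1 0 0 0.41 0 0 0"

```text
t: 30.5
tool_pos: [521.7, 387.5, 138.5]
tool_rot: [0.001, 1.0, -0.001, -0.001]
ft_force: [-1.1, -0.5, 0.4]
grip_width: 0.999
grip_force: 0.0
```

Call:
move_arm --series "1 0 0 0 0 0 0;1 0 0 0 0 0 0;1 0 0 0 0 0 0;1 0 0 0 0 0 0;1 0 0 0 0 0 0"

```text
t: 31.0
tool_pos: [522.4, 389.6, 140.7]
tool_rot: [0.0, 1.0, 0.001, 0.001]
ft_force: [-1.8, -0.8, 11.5]
grip_width: 0.506
grip_force: 71.9
```

Call:
move_arm --series "1 0 0 0 0 0 0;1 0 0 0 0 0 0;1 0 0 0 0 0 0;1 0 0 0 0 0 0;1 0 0 0 0 0 0"

```text
t: 31.5
tool_pos: [522.4, 389.6, 140.7]
tool_rot: [0.0, 1.0, 0.001, 0.001]
ft_force: [-1.3, -1.3, 11.9]
grip_width: 0.503
grip_force: 71.9
```

Call:
move_arm --series "1 0 0 -0.05 0 0 0;1 0 0 -0.15 0 0 0;1 0 0 -0.3 0 0 0;1 0 0 -0.42 0 0 0;1 0 0 -0.48 0 0 0"

```text
t: 32.0
tool_pos: [522.2, 389.3, 212.8]
tool_rot: [0.0, 1.0, 0.001, 0.001]
ft_force: [0.4, 0.8, -3.6]
grip_width: 0.506
grip_force: 71.8
```

Call:
move_arm --series "1 0.1 0 0 0 0 0;1 0.28 0 0 0 0 0;1 0.48 0 0 0 0 0;1 0.68 0 0 0 0 0;1 0.83 0 0 0 0 0"

```text
t: 32.5
tool_pos: [395.5, 388.8, 210.6]
tool_rot: [-0.0, 1.0, -0.0, -0.0]
ft_force: [0.5, 0.8, -3.7]
grip_width: 0.503
grip_force: 71.9
```

Call:
move_arm --series "1 0 -0.15 0 0 0 0;1 0 -0.35 0 0 0 0;1 0 -0.55 0 0 0 0;1 0 -0.8 0 0 0 0;1 0 -1 0 0 0 0"

```text
t: 33.0
tool_pos: [396.7, 237.4, 210.7]
tool_rot: [0.0, 1.0, -0.0, -0.0]
ft_force: [1.6, 0.4, -3.9]
grip_width: 0.506
grip_force: 72.1
```

Call:
move_arm --series "1 0 -0.2 0 0 0 0;1 0 -0.4 0 0 0 0;1 0 -0.6 0 0 0 0;1 0 -0.8 0 0 0 0;1 0 -1 0 0 0 0"

```text
t: 33.5
tool_pos: [396.8, 87.9, 210.8]
tool_rot: [0.0, 1.0, -0.0, -0.0]
ft_force: [1.1, 0.5, -3.8]
grip_width: 0.51
grip_force: 72.1
```

Call:
move_arm --series "1 -0.1 -0.15 0 0 0 0;1 -0.22 -0.28 0 0 0 0;1 -0.35 -0.38 0 0 0 0;1 -0.45 -0.44 0 0 0 0;1 -0.52 -0.46 0 0 0 0"

```text
t: 34.0
tool_pos: [475.8, 19.2, 210.6]
tool_rot: [0.001, 1.0, -0.0, -0.0]
ft_force: [0.3, 0.4, -4.2]
grip_width: 0.507
grip_force: 72.1
```

Call:
move_arm --series "1 0 0 0 0 0 0;1 0 0 0 0 0 0"

```text
t: 34.2
tool_pos: [474.7, 20.5, 210.6]
tool_rot: [0.0, 1.0, 0.0, -0.0]
ft_force: [-0.9, 0.2, -4.4]
grip_width: 0.505
grip_force: 72.1
```

Call:
move_arm --series "1 0.003 -0.007 0.05 0 0 0;1 0.003 -0.007 0.13 0 0 0;1 0.003 -0.007 0.22 0 0 0;1 0.003 -0.007 0.3 0 0 0;1 0.003 -0.007 0.34 0 0 0"

```text
t: 34.7
tool_pos: [473.8, 19.2, 158.2]
tool_rot: [0.0, 1.0, -0.0, -0.001]
ft_force: [-0.0, -0.1, -3.2]
grip_width: 0.507
grip_force: 72.1
```

Call:
move_arm --series "1 0 0 0.01 0 0 0;1 0 0 0.02 0 0 0;1 0 0 0.03 0 0 0;1 0 0 0.04 0 0 0;1 0 0 0.04 0 0 0"

```text
t: 35.2
tool_pos: [474.8, 19.0, 153.8]
tool_rot: [0.0, 1.0, 0.0, 0.0]
ft_force: [0.3, 1.1, -3.3]
grip_width: 0.507
grip_force: 72.1
```

Call:
move_arm --series "1 0 0 0.006 0 0 0;1 0 0 0.012 0 0 0;1 0 0 0.012 0 0 0;1 0 0 0.012 0 0 0"

```text
t: 35.6
tool_pos: [474.7, 19.0, 152.0]
tool_rot: [0.0, 1.0, -0.0, -0.0]
ft_force: [0.3, 0.3, -3.8]
grip_width: 0.509
grip_force: 72.1
```

Call:
move_arm --series "1 0 0 0.006 0 0 0;1 0 0 0.012 0 0 0;1 0 0 0.015 0 0 0;1 0 0 0.015 0 0 0"

```text
t: 36.0
tool_pos: [474.8, 19.0, 149.8]
tool_rot: [0.0, 1.0, -0.0, 0.0]
ft_force: [0.1, 0.5, -1.6]
grip_width: 0.512
grip_force: 72.4
```

Call:
move_arm --series "1 0 0 0.004 0 0 0;1 0 0 0.006 0 0 0;1 0 0 0.006 0 0 0"

```text
t: 36.3
tool_pos: [475.3, 19.0, 149.7]
tool_rot: [0.0, 1.0, -0.0, 0.001]
ft_force: [-3.8, -1.2, 11.6]
grip_width: 0.505
grip_force: 74.1
```

Contact. Release, rise, move back and check.

Call:
move_arm --series "0 0 0 0 0 0 0;-0.15 0 0 0 0 0 0;-0.4 0 0 0 0 0 0;-0.7 0 0 0 0 0 0;-1 0 0 0 0 0 0"

```text
t: 36.8
tool_pos: [474.7, 19.1, 148.8]
tool_rot: [0.0, 1.0, 0.0, -0.0]
ft_force: [-0.2, -0.0, 0.4]
grip_width: 0.987
grip_force: 0.0
```

Call:
move_arm --series "-1 0 0 0 0 0 0;-1 0 0 -0.1 0 0 0;-1 0 0 -0.3 0 0 0;-1 0 0 -0.6 0 0 0;-1 0 0 -0.9 0 0 0"

```text
t: 37.3
tool_pos: [474.1, 19.0, 285.2]
tool_rot: [0.0, 1.0, -0.0, -0.0]
ft_force: [2.4, -0.0, 0.4]
grip_width: 0.999
grip_force: 0.0
```

Call:
move_arm --series "-1 0.2 0 0 0 0 0;-1 0.4 0 0 0 0 0;-1 0.6 0 0 0 0 0;-1 0.6 0 0 0 0 0;-1 0.6 0 0 0 0 0"

```text
t: 37.8
tool_pos: [384.7, 19.1, 284.2]
tool_rot: [0.0, 1.0, 0.0, 0.001]
ft_force: [1.0, -0.1, 0.3]
grip_width: 0.999
grip_force: 0.0
```

```bash
python3 - <<'E'
from h import *
im,d,p=snap('wrist','w10'); print(env.observe()['tool_pos'])
for x,y,z in((475,19,145),(485,-85,145),(589,-75,120)): cap('w10',x,y,z)
P,_=cloud('w10'); m=(P[...,2]>45)&(P[...,2]<80)&(np.hypot(P[...,0]-579,P[...,1]-30)<30); Q=P[m]; print('beaker',((np.percentile(Q,98,axis=0)+np.percentile(Q,2,axis=0))/2).round(1),np.percentile(Q[:,2],95))
cv2.imwrite('pics/v12.png',im[:,:,::-1])
E
```

```text
[385.09685585  19.07226979 284.01673931]
px 232 277 252 296 z 158.5 mean [475.4  17.3 157.8] mid [476.4  17.2 156.9] [45.8 46.   6.5]
px 147 180 262 300 z 157.9 mean [490.6 -65.6 157. ] mid [490.6 -67.1 156.1] [29.6 10.1  6.5]
px 164 195 323 353 z 132.2 mean [586.8 -75.1 131.5] mid [588.3 -75.4 130.4] [37.4 37.1  6.4]
beaker [583.9  30.   55. ] 63.90632923232759
```

View pics/v12.png

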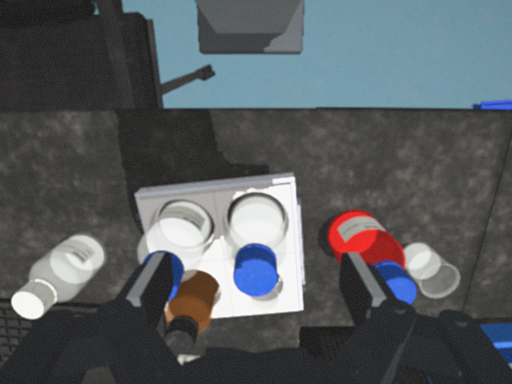

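Both blue-capped bottles (178,250) and (256,240) and amber (195,300) stand upright in their wells at the right heights. The white bottle (60,275) and large beaker (432,270) haven't moved.

```bash
python3 -c "
from workcell import env
print(env.hand_in())"
```

```text
the job is handed in; nothing more can be done
None
```

The carrier is loaded and handed in at about 38 s of the 118 s limit: both blue-capped bottles, the amber bottle and the small beaker stand fully down in their wells, the white-capped bottle and larger beaker were not touched, and the hand-in returned no pass/fail verdict.

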